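Line up the refill bottles by height in the laundry room's spill tray

TASK

Line the four white refill bottles up by height on the four cork pads of the spill tray, one upright at the middle of each pad, the tallest on the pad next to the steel measuring jug and then shorter and shorter to the far end. Leave the jug where it stands, do not let any bottle tip over, and let go of them all.

Things in the scene. Friction and masses are not known exactly. Their poses are not given: they have to be found in the camera images.
- bottle_large: the tallest of the four white refill bottles: a plain round white plastic bottle with a small grey screw cap, 155 mm tall in all, straight body 64 mm in diameter from the foot up to 125 mm, then a 16 mm conical shoulder and a cap 30 mm wide and 14 mm high. Stands upright and loose on the worktop. Origin: centre of its underside; z up along the bottle.
- bottle_medium: the second tallest of the four white refill bottles: a plain round white plastic bottle with a small grey screw cap, 130 mm tall in all, straight body 58 mm in diameter from the foot up to 100 mm, then a 16 mm conical shoulder and a cap 30 mm wide and 14 mm high. Stands upright and loose on the worktop. Origin: centre of its underside; z up along the bottle.
- bottle_small: the third tallest of the four white refill bottles: a plain round white plastic bottle with a small grey screw cap, 105 mm tall in all, straight body 52 mm in diameter from the foot up to 75 mm, then a 16 mm conical shoulder and a cap 30 mm wide and 14 mm high. Stands upright and loose on the worktop. Origin: centre of its underside; z up along the bottle.
- bottle_mini: the shortest of the four white refill bottles: a plain round white plastic bottle with a small grey screw cap, 80 mm tall in all, straight body 46 mm in diameter from the foot up to 50 mm, then a 16 mm conical shoulder and a cap 30 mm wide and 14 mm high. Stands upright and loose on the worktop. Origin: centre of its underside; z up along the bottle.
- pad0: one of the four identical round brown cork pads, 72 mm in diameter and 3 mm thick, fixed in one straight row, centres 95 mm apart, in a low grey spill tray (400 x 100 mm, floor 4 mm thick, rim 8 mm high, fixed). Which pad stands where in the row changes from start to start. Origin: centre of the pad's underside, 4 mm above the worktop; a bottle stands on its top, 7 mm above the worktop.
- pad1: one of the four identical round brown cork pads, 72 mm in diameter and 3 mm thick, fixed in one straight row, centres 95 mm apart, in a low grey spill tray (400 x 100 mm, floor 4 mm thick, rim 8 mm high, fixed). Which pad stands where in the row changes from start to start. Origin: centre of the pad's underside, 4 mm above the worktop; a bottle stands on its top, 7 mm above the worktop.
- pad2: one of the four identical round brown cork pads, 72 mm in diameter and 3 mm thick, fixed in one straight row, centres 95 mm apart, in a low grey spill tray (400 x 100 mm, floor 4 mm thick, rim 8 mm high, fixed). Which pad stands where in the row changes from start to start. Origin: centre of the pad's underside, 4 mm above the worktop; a bottle stands on its top, 7 mm above the worktop.
- pad3: one of the four identical round brown cork pads, 72 mm in diameter and 3 mm thick, fixed in one straight row, centres 95 mm apart, in a low grey spill tray (400 x 100 mm, floor 4 mm thick, rim 8 mm high, fixed). Which pad stands where in the row changes from start to start. Origin: centre of the pad's underside, 4 mm above the worktop; a bottle stands on its top, 7 mm above the worktop.
- jug: the steel measuring jug: an open round vessel 90 mm across and 115 mm high with one side handle, standing on the worktop just past one end of the tray, in line with the row, its centre about 122 mm from the nearest pad's centre; it may be at either end (a red and white washing-powder box stands past the other end). Origin: centre of its underside.
Mind the look-alikes: they are no part of the job. Leave any orange look-alike of the bottle_small alone.

How it is judged:
At the end, for the whole second after the job is handed in: Each bottle stands upright (within 0.1 rad), at rest and released on a cork pad, its centre within 15 mm of the pad's centre; counted from the jug the order is tallest, second tallest, third tallest, shortest; the jug is within 20 mm of where it stood ((horizontal distance between bottle_large and pad0 below 0.015 m or horizontal distance between bottle_large and pad1 below 0.015 m or horizontal distance between bottle_large and pad2 below 0.015 m or horizontal distance between bottle_large and pad3 below 0.015 m) and horizontal distance between bottle_large and jug below 0.17 m and height (world z) of bottle_large between 0.003 and 0.012 m and angle between each of bottle_large, bottle_medium, bottle_small, bottle_mini's own z axis and vertical below 0.1 rad and linear speed of each of bottle_large, bottle_medium, bottle_small, bottle_mini below 0.02 m/s and angular speed of each of bottle_large, bottle_medium, bottle_small, bottle_mini below 0.2 rad/s and contact force between the fingers and bottle_large below 0.1 N and (horizontal distance between bottle_medium and pad0 below 0.015 m or horizontal distance between bottle_medium and pad1 below 0.015 m or horizontal distance between bottle_medium and pad2 below 0.015 m or horizontal distance between bottle_medium and pad3 below 0.015 m) and horizontal distance between bottle_medium and jug between 0.17 and 0.265 m and height (world z) of bottle_medium between 0.003 and 0.012 m and contact force between the fingers and bottle_medium below 0.1 N and (horizontal distance between bottle_small and pad0 below 0.015 m or horizontal distance between bottle_small and pad1 below 0.015 m or horizontal distance between bottle_small and pad2 below 0.015 m or horizontal distance between bottle_small and pad3 below 0.015 m) and horizontal distance between bottle_small and jug between 0.265 and 0.36 m and height (world z) of bottle_small between 0.003 and 0.012 m and contact force between the fingers and bottle_small below 0.1 N and (horizontal distance between bottle_mini and pad0 below 0.015 m or horizontal distance between bottle_mini and pad1 below 0.015 m or horizontal distance between bottle_mini and pad2 below 0.015 m or horizontal distance between bottle_mini and pad3 below 0.015 m) and horizontal distance between bottle_mini and jug above 0.36 m and height (world z) of bottle_mini between 0.003 and 0.012 m and contact force between the fingers and bottle_mini below 0.1 N and distance of jug from where it was at the start of the episode below 0.02 m); the robot touches nothing.
It fails at once if a bottle has tipped over (more than 0.7 rad) (angle between any of bottle_large, bottle_medium, bottle_small, bottle_mini's own z axis and vertical above 0.7 rad).
It fails at once if the measuring jug was moved more than 20 mm (distance of jug from where it was at the start of the episode above 0.02 m).
It also fails if it takes over 99 s, if anything falls off the work surface, if the arm or the gripper's body presses on something with over 40 N, if the wrist force passes 120 N, or if a joint passes its speed limit or range.

ROBOT

A 6-joint arm with a two-finger parallel gripper is mounted at the origin on the work surface. World frame = base frame: x ahead of the robot, y to its left, z up, the work surface at z = 0. Lengths are in m, angles in rad, forces in N, time in s.
With the tool pointing down it reaches from about 0.35 to 0.975 m from the base axis. Payload 4.9 kg.
Tool frame: the origin (TCP) lies at the very end of the fingers, on their centre line; the grasp point (between the pads) lies 19 mm behind it; z points along the fingers, y is the line along which they close (so a half turn about z gives the same grasp; the last joint's range is limited). The gripper opens to 85 mm and grips with 20 to 120 N. Pads are 22 mm wide; open, the fingers measure 114 mm over their backs; the gripper's body (76 mm by 85 mm) begins 54 mm behind the grasp point. The pads swing forward as they close: fully open they stand 13 mm farther back than shut.
Start: joints at [1.185, 0.053, 1.613, -0, 1.476, -0.119], TCP at [0.165, 0.603, 0.231] pointing down, gripper open.
Joint ranges: [-3.01, 3.01], [-1.01, 2.22], [0.06, 2.58], [-1.02, 4.17], [0.09, 2.62], [-3.14, 3.14]. Speed limits (rad/s): [2.57, 2.57, 3.14, 3.14, 3.14, 3.14].

INTERFACE

Orientations are given as a unit quaternion [w, x, y, z].
In Python, from bench import bot gives the robot as it stands.
- The arm moves only by the tool carry_out, never from a script. Its arguments are lists of equal length, an entry for each row: "xyz": the shift along the tool's x, y, z in m, a list of three; "turn": the turn, a rotation vector about the tool's x, y, z in degrees, a list of three; "hand": the closure, from 0 (fully open) to 1 (shut). A call has exactly 8 rows; each row shifts and turns the commanded pose from where the row before left it, along the tool's axes as they then stand; what a row does not reach is not made up. A row lasts 1/10 s, in which the tool goes at most 50 mm and 8.59 degrees, less where a joint would pass 70% of its speed; a pose out of reach is approached as far as the arm can. A call with a gripper value outside its range is refused whole. The fingers move at their own pace and stop on an object; "grip_force" is the grip in N (left out, the last holds). Time passes only in rows, so rows that do not move let the fingers close, or fill a call up. It gives the time, the measured TCP pose, the force, the opening and the grip force at its end, in the units of the state.
- bot.state(): the state, without advancing time (a new reading comes with each control period).
- bot.camera(name): name is "scene" or "top" or "wrist"; returns the picture (420x560x3 uint8, red, green, blue); there is no depth.
- bot.camera_params(name): a dict with "K" (3x3 intrinsics, pixels), "cam_to_world" (4x4, takes a point from camera to world coordinates); the wrist camera has in their place "hand_eye" (4x4, takes a point from camera to tool coordinates, whose origin is the TCP and whose axes are the flange's). Camera axes: x right, y down, z forward; pixel columns grow to the right and rows downward; lengths in m; the calibration is good to about 2 mm. A picture is of the moment at which its call begins: read the wrist's pose just before it. camera_params takes no time and is no camera call.
- bot.finish_job(): hands the job in; it is judged then, once.
Trained networks look in the newest picture that a camera, given by its name, has taken for a name from the list of things; names that differ only in an ending like _2 or _b are one class to them, and where a whole thing is asked for, a point or a joint stands for the part that bears it (a point fixed in the world has none). Each returns a list of dicts, best first, with "conf" (0 to 1); they miss things now and then, are a little off and sometimes report something else, mostly with a low value. They report only what shows in the picture. A call takes as long as a camera call. They do not tell look-alikes from the thing itself.
- bot.search_frame(camera, target): "xy" ([column, row] in pixels, amid what is visible of it).
- bot.trace(camera, target): "mask" (420x560 bool, what is visible of it) and "xy" ([column, row] in pixels, amid what is visible of it).
- bot.landmark_of(camera, target): "xy" ([column, row] in pixels: a listed point, or the origin of a listed thing).
The state is a dict: "t": time; "qpos": joint angles; "qd": joint speeds; "effort": joint torques, N m; "ee_pos": TCP position; "orientation": TCP orientation; "contact_force": force on the tool from outside, world axes, zero at the start; "ft_torque": the same for the moment, N m; "opening": finger opening in m; "gripper_force": force on a finger pad.
Only numpy, scipy, OpenCV 4.12 (cv2) and the standard library are available. Lean on these libraries where they do the work, as an engineer would, in place of code of your own. Each camera call takes 0.05 s, during which the arm holds its last target. There are 200 camera calls.

## Working session

There is one attempt and no reset: what is moved stays moved. The work goes in short steps, Python scripts to look and compute and a tool call to move; the robot and the scene stay as the last step left them, time stands still between calls to the robot, and variables do not carry over. Pictures are saved under pics/ and viewed, at most 14 in all, crops included, and the job is handed in when it is done.

Besides the shell and the picture viewer there is one more tool, called after "Call:" as name(argument=value, ...) on one line, values as JSON. carry_out: Moves the arm, as the interface text tells. Its arguments: {"type":"object","properties":{"xyz":{"type":"array","items":{"type":"array","items":{"type":"number"}}},"turn":{"type":"array","items":{"type":"array","items":{"type":"number"}}},"hand":{"type":"array","items":{"type":"number"}},"grip_force":{"type":"number"}},"required":["xyz","turn","hand"]}

```bash
ls; mkdir -p pics; python3 - <<'E'
from bench import bot
import cv2,numpy as np
print(bot.state())
for c in ["scene","top"]:
    im=bot.camera(c); cv2.imwrite(f"pics/{c}0.png",im[:,:,::-1])
    p=bot.camera_params(c); print(c,np.round(p["K"],1).tolist(),np.round(p["cam_to_world"],3).tolist())
    for n in ["bottle_large","bottle_medium","bottle_small","bottle_mini","pad0","jug"]:
        print(n,[(round(d["conf"],2),np.round(d["xy"]).tolist()) for d in bot.landmark_of(c,n)])
print(np.round(bot.camera_params("wrist")["hand_eye"],3).tolist())
E
```

```text
pics
{'t': 0.0, 'qpos': array([ 1.18498737e+00,  5.33853208e-02,  1.61428882e+00,  5.63564457e-06,
        1.47601265e+00, -1.19007017e-01]), 'qd': array([-0.00049037, -0.00138124, -0.00066516, -0.00198703,  0.00010368,
       -0.00047799]), 'effort': array([ 2.29700081e-04, -3.93697250e+01, -3.70170879e+01, -1.33702706e-04,
        7.11031607e-03, -4.51980341e-06]), 'ee_pos': array([0.1645456 , 0.60230364, 0.23004848]), 'orientation': array([-2.64207238e-04,  1.33005855e-01,  9.91114699e-01, -1.01319098e-03]), 'contact_force': array([-0.37100466, -0.19133035,  0.19507419]), 'ft_torque': array([-0.04886946, -0.09622128,  0.02853069]), 'gripper_force': 0.0, 'opening': 0.08573371352262148}
scene [[544.7, 0.0, 282.5], [0.0, 544.7, 200.9], [0.0, 0.0, 1.0]] [[-0.119, 0.76, -0.639, 1.41], [0.993, 0.094, -0.073, 0.13], [0.004, -0.643, -0.766, 1.046], [0.0, 0.0, 0.0, 1.0]]
bottle_large [(0.62, [287.0, 235.0])]
bottle_medium [(0.93, [380.0, 236.0])]
bottle_small [(0.82, [334.0, 241.0]), (0.75, [409.0, 203.0])]
bottle_mini [(0.84, [190.0, 216.0])]
pad0 [(0.87, [242.0, 175.0]), (0.72, [205.0, 171.0]), (0.61, [276.0, 175.0])]
jug [(0.64, [364.0, 186.0])]
top [[485.2, 0.0, 279.3], [0.0, 485.2, 204.6], [0.0, 0.0, 1.0]] [[-0.023, -0.992, 0.126, 0.422], [-1.0, 0.023, -0.004, 0.023], [0.001, -0.126, -0.992, 1.074], [0.0, 0.0, 0.0, 1.0]]
bottle_large [(0.82, [262.0, 169.0])]
bottle_medium [(0.65, [155.0, 177.0]), (0.6, [368.0, 177.0])]
bottle_small [(0.68, [210.0, 164.0]), (0.58, [131.0, 232.0])]
bottle_mini [(0.98, [366.0, 175.0])]
pad0 [(0.71, [291.0, 249.0]), (0.66, [246.0, 250.0]), (0.59, [373.0, 240.0]), (0.55, [328.0, 243.0])]
jug [(0.76, [187.0, 255.0])]
[[-0.0, -0.962, -0.275, 0.069], [1.0, -0.0, 0.0, 0.0], [-0.0, -0.275, 0.962, -0.144], [0.0, 0.0, 0.0, 1.0]]
```

View pics/scene0.png

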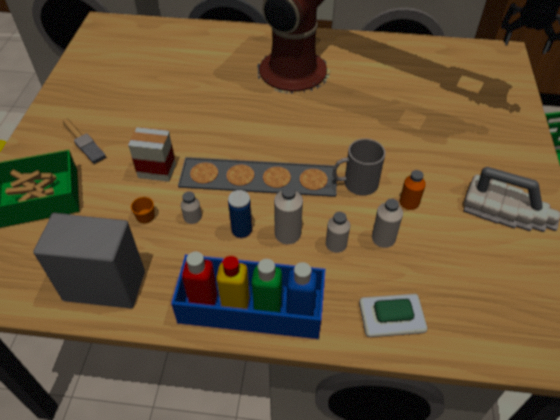

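View pics/top0.png

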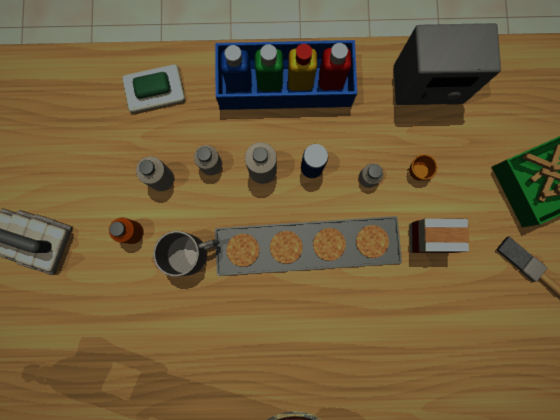

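The scene view shows the large bottle at about (288,215), medium (387,222), small (338,232) and mini (190,208). The orange decoy is at (412,190), the navy can at (240,215), and the jug at the +y end at (364,168). The top view agrees: pads at (242,250), (286,247), (329,244) and (373,241), jug at (180,254). Next I measure by silhouette fit over both views.

```bash
cat > h.py <<'E'
from bench import bot
import cv2,numpy as np
from scipy.optimize import minimize
DIM={"bottle_large":(.155,.064),"bottle_medium":(.130,.058),"bottle_small":(.105,.052),"bottle_mini":(.080,.046)}
def PM(c):
    p=bot.camera_params(c); return np.array(p["K"])@np.linalg.inv(p["cam_to_world"])[:3]
def proj(P,X):
    q=np.c_[X,np.ones(len(X))]@P.T; return q[:,:2]/q[:,2:]
def tri(Ps,uv):
    A=np.vstack([np.array([u[0]*P[2]-P[0],u[1]*P[2]-P[1]]) for P,u in zip(Ps,uv)])
    v=np.linalg.svd(A)[2][-1]; return v[:3]/v[3]
def onplane(P,u,z):
    A=np.array([u[0]*P[2]-P[0],u[1]*P[2]-P[1]]); return np.linalg.solve(A[:,:2],-(A[:,2]*z+A[:,3]))
t=np.linspace(0,2*np.pi,40)[:-1]
def ring(r,z): return np.c_[r*np.cos(t),r*np.sin(t),z+0*t]
def bottle(n):
    h,d=DIM[n]; return np.vstack([ring(d/2,0),ring(d/2,h-.03)]),np.vstack([ring(d/2,h-.03),ring(.015,h-.014)]),np.vstack([ring(.015,h-.014),ring(.015,h)])
def draw(P,n,p):
    m=np.zeros((420*4,560*4),np.uint8)
    for s in bottle(n): cv2.fillConvexPoly(m,cv2.convexHull(np.float32(proj(P,s+p)*4+1.5)).round().astype(int),1)
    return cv2.resize(m.astype(np.float32),(560,420),interpolation=cv2.INTER_AREA)
def fit(n,masks,p0):
    f=lambda p:sum(np.abs(draw(P,n,p)-m).sum()/m.sum() for P,m in masks)
    r=minimize(f,p0,method="Nelder-Mead",options=dict(initial_simplex=np.array(p0)+np.vstack([[0,0,0],.01*np.eye(3)]),xatol=2e-4,fatol=1e-3))
    return r.x,r.fun
E
python3 - <<'E'
from h import *
cs=["scene","top"];P={c:PM(c) for c in cs}
for c in cs: bot.camera(c)
for n in DIM:
    tr={c:bot.trace(c,n) for c in cs}; lm={c:bot.landmark_of(c,n) for c in cs}
    for i,a in enumerate(tr["top"]):
        for j,b in enumerate(tr["scene"]):
            X=tri([P["top"],P["scene"]],[a["xy"],b["xy"]])
            p,f=fit(n,[(P["top"],a["mask"]*1.),(P["scene"],b["mask"]*1.)],[X[0],X[1],0.0])
            print(n,round(a["conf"],2),round(b["conf"],2),np.round(a["xy"]),np.round(b["xy"]),"mid",X.round(3),"fit",p.round(4),round(f,2))
    for a in lm["top"]:
        for b in lm["scene"]: print("   lm",tri([P["top"],P["scene"]],[a["xy"],b["xy"]]).round(3))
for n in ["pad0","jug"]:
    T={c:bot.trace(c,n) for c in cs}
    for c in cs: print(n,c,[(round(d["conf"],2),np.round(d["xy"]).tolist(),int(d["mask"].sum()),onplane(P[c],d["xy"],.007).round(4).tolist()) for d in T[c]])
    for a in T["top"]:
        for b in T["scene"]: 
            X=tri([P["top"],P["scene"]],[a["xy"],b["xy"]])
            if np.linalg.norm(proj(P["top"],X[None])-a["xy"])<4: print("  ",n,X.round(4))
E
```

```text
bottle_large 0.61 0.71 [259. 162.] [287. 216.] mid [0.64  0.056 0.073] fit [0.6382 0.0544 0.0018] 0.1
   lm [ 0.639  0.058 -0.011]
bottle_medium 0.91 0.67 [152. 171.] [386. 222.] mid [0.628 0.281 0.07 ] fit [0.6235 0.2808 0.0033] 0.12
   lm [0.628 0.28  0.01 ]
bottle_small 0.68 0.81 [209. 158.] [411. 192.] mid [0.639 0.242 0.186] fit [  65.6428   23.6642 -193.268 ] 2.0
bottle_small 0.68 0.79 [209. 158.] [336. 232.] mid [0.656 0.168 0.049] fit [0.6533 0.1705 0.0028] 0.11
bottle_small 0.68 0.34 [209. 158.] [289. 214.] mid [0.655 0.104 0.113] fit [ 0.3968  0.031  -0.3451] 2.13
bottle_small 0.67 0.81 [125. 233.] [411. 192.] mid [0.5   0.346 0.038] fit [0.5048 0.3447 0.0046] 0.1
bottle_small 0.67 0.79 [125. 233.] [336. 232.] mid [ 0.547  0.263 -0.034] fit [  19.201    40.261  -130.9717] 2.0
bottle_small 0.67 0.34 [125. 233.] [289. 214.] mid [0.582 0.181 0.111] fit [  23.9143   50.5612 -164.7414] 2.0
bottle_small 0.19 0.81 [176. 254.] [411. 192.] mid [ 0.457  0.312 -0.02 ] fit [ 0.4676  0.3529 -0.0362] 1.42
bottle_small 0.19 0.79 [176. 254.] [336. 232.] mid [ 0.471  0.226 -0.173] fit [ 0.5
[... 299 characters left out ...]
m [ 0.619 -0.18   0.015]
pad0 scene [(0.85, [199.0, 170.0], 464, [0.4661, -0.198]), (0.71, [314.0, 178.0], 436, [0.4582, 0.102]), (0.68, [276.0, 175.0], 462, [0.4594, 0.0036]), (0.66, [244.0, 174.0], 449, [0.4634, -0.0802])]
pad0 top [(0.75, [329.0, 244.0], 857, [0.4679, -0.0873]), (0.73, [287.0, 249.0], 831, [0.4587, 0.0038]), (0.63, [372.0, 240.0], 834, [0.4752, -0.1825]), (0.57, [244.0, 252.0], 837, [0.4554, 0.0989])]
   pad0 [ 0.4673 -0.0827  0.0112]
   pad0 [0.4587 0.0036 0.0062]
   pad0 [ 0.4759 -0.1883  0.0174]
   pad0 [0.4554 0.1007 0.0037]
jug scene [(0.69, [361.0, 166.0], 2079, [0.3985, 0.2218])]
jug top [(0.73, [182.0, 252.0], 1986, [0.4576, 0.2337])]
   jug [0.4559 0.2189 0.0666]
```

```bash
cat >> h.py <<'E'
def pads(c):
    im=bot.camera(c);P=PM(c);hsv=cv2.cvtColor(im,cv2.COLOR_RGB2HSV);out=[]
    g=np.array([[.4559,.1007],[.459,.0036],[.4676,-.085],[.4756,-.184]])
    # pad colour within tray: compare saturation
    for x,y in g:
        R=np.c_[.048*np.cos(t)+x,.044*np.sin(t)+y,0*t+.007]
        m=np.zeros(im.shape[:2],np.uint8);cv2.fillConvexPoly(m,proj(P,R).round().astype(int),1)
        s=(hsv[:,:,1]>90)&(m>0);
        n,L,st,ce=cv2.connectedComponentsWithStats(s.astype(np.uint8));k=1+np.argmax(st[1:,4])
        out.append((ce[k],st[k,4]))
    return out
E
python3 - <<'E'
from h import *
S={c:pads(c) for c in ["top","scene"]};P={c:PM(c) for c in S}
for i in range(4):
    print([(S[c][i][1],onplane(P[c],S[c][i][0],.007).round(4)) for c in S],tri([P[c] for c in S],[S[c][i][0] for c in S]).round(4))
E
```

```text
[(np.int32(856), array([0.4598, 0.1021])), (np.int32(484), array([0.4601, 0.1005]))] [0.4599 0.1012 0.0068]
[(np.int32(857), array([0.4638, 0.007 ])), (np.int32(477), array([0.4644, 0.0057]))] [0.4639 0.0063 0.0065]
[(np.int32(858), array([ 0.468 , -0.0878])), (np.int32(478), array([ 0.4685, -0.0889]))] [ 0.4681 -0.0885  0.0066]
[(np.int32(860), array([ 0.4722, -0.1825])), (np.int32(473), array([ 0.4725, -0.1839]))] [ 0.4723 -0.1834  0.0067]
```

Call:
carry_out(xyz=[[0,0,-0.03],[0,0,-0.03],[0,0,-0.03],[0,0,0],[0,0,0],[0,0,0],[0,0,0],[0,0,0]], turn=[[0,0,-8.5],[0,0,-8.5],[0,0,-8.5],[0,0,-8.5],[0,0,-8.5],[0,0,-8.5],[0,0,-8.5],[0,0,0]], hand=[0,0,0,0,0,0,0,0])

```text
t: 2.7
ee_pos: [0.1648, 0.6028, 0.3213]
orientation: [0.0, -0.376, 0.927, 0.0]
contact_force: [-0.5, 0.3, -0.9]
opening: 0.0857
gripper_force: 0.0
```

Call:
carry_out(xyz=[[0,0,0],[0,0,0],[0,0,0],[0,0,0],[0,0,0],[0,0,0],[0.04,-0.03,0],[0.04,-0.03,0]], turn=[[0,0,-8.5],[0,0,-8.5],[0,0,-8.5],[0,0,-8.5],[0,0,-8.5],[0,0,-3.3],[0,0,0],[0,0,0]], hand=[0,0,0,0,0,0,0,0])

```text
t: 3.5
ee_pos: [0.2248, 0.5224, 0.3208]
orientation: [-0.0, -0.707, 0.707, -0.0]
contact_force: [1.5, 0.1, 0.4]
opening: 0.0851
gripper_force: 0.0
```

```bash
cat > go.py <<'E'
import sys
from h import *
from scipy.spatial.transform import Rotation as Rt
s=bot.state();q=s["orientation"];R=Rt.from_quat([q[1],q[2],q[3],q[0]])
G=np.array([float(v) for v in sys.argv[1:4]])
W=Rt.from_matrix(np.array([[0,-1,0],[-1,0,0],[0,0,-1]]).T)
print("pos",s["ee_pos"].round(4),"shift",R.inv().apply(G-s["ee_pos"]).round(4),"turn",np.degrees((R.inv()*W).as_rotvec()).round(1),"q",s["qpos"].round(2),"t",s["t"],"open",round(s["opening"],4),"F",s["contact_force"].round(1))
E
python3 go.py .638 .0545 .25
```

```text
pos [0.2248 0.5224 0.3208] shift [ 0.4676 -0.4135  0.0711] turn [ 0. -0. -0.] q [ 1.03 -0.12  1.63 -0.    1.63 -2.11] t 3.5 open 0.0851 F [1.5 0.1 0.4]
```

Call:
carry_out(xyz=[[0,0,0],[0,0,0],[0,0,0],[0,0,0],[0,0,0],[0,0,0],[0,0,0],[0,0,0]], turn=[[0,0,8.5],[0,0,8.5],[0,0,8.5],[0,0,8.5],[0,0,8.5],[0,0,8.5],[0,0,8.5],[0,0,8.5]], hand=[0,0,0,0,0,0,0,0])

```text
t: 4.3
ee_pos: [0.2248, 0.5229, 0.3214]
orientation: [0.0, -0.186, 0.983, 0.0]
contact_force: [-0.1, 0.0, -0.0]
opening: 0.0851
gripper_force: 0.0
```

Call:
carry_out(xyz=[[0,0,0],[0,0,0],[0,0,0],[0,0,0],[0,0,0],[0,0,0],[0,0,0],[0,0,0]], turn=[[0,0,8.5],[0,0,8.5],[0,0,8.5],[0,0,8.5],[0,0,8.5],[0,0,8.5],[0,0,8.5],[0,0,8.5]], hand=[0,0,0,0,0,0,0,0])

```text
t: 5.1
ee_pos: [0.2248, 0.5229, 0.3213]
orientation: [0.0, 0.395, 0.919, 0.0]
contact_force: [0.9, 1.0, 0.7]
opening: 0.0852
gripper_force: 0.0
```

Call:
carry_out(xyz=[[0,0,0],[0,0,0],[0,0,0],[0,0,0],[0,0,0],[0,0,0],[-0.03,0.028,0],[-0.03,0.028,0]], turn=[[0,0,8.5],[0,0,8.5],[0,0,8.5],[0,0,8.5],[0,0,8.5],[0,0,1.5],[0,0,0],[0,0,0]], hand=[0,0,0,0,0,0,0,0])

```text
t: 5.9
ee_pos: [0.2808, 0.4626, 0.3212]
orientation: [0.0, 0.706, 0.708, 0.0]
contact_force: [1.3, 0.5, -0.2]
opening: 0.0857
gripper_force: 0.0
```

```bash
sed -i 's/\[\[0,-1,0\],\[-1,0,0\],\[0,0,-1\]\]/[[0,1,0],[1,0,0],[0,0,-1]]/' go.py; python3 go.py .638 .0545 .25
```

```text
pos [0.2808 0.4626 0.3212] shift [-0.4092  0.3559  0.0713] turn [0.  0.  0.2] q [ 0.89 -0.19  1.69 -0.    1.64  0.88] t 5.9 open 0.0857 F [ 1.3  0.5 -0.2]
```

Call:
carry_out(xyz=[[-0.037,0.032,0],[-0.037,0.032,0],[-0.037,0.032,0],[-0.037,0.032,0],[-0.037,0.032,0],[-0.037,0.032,0],[-0.037,0.032,0],[-0.037,0.032,0]], turn=[[0,0,0.2],[0,0,0],[0,0,0],[0,0,0],[0,0,0],[0,0,0],[0,0,0],[0,0,0]], hand=[0,0,0,0,0,0,0,0])

```text
t: 6.7
ee_pos: [0.537, 0.1644, 0.3216]
orientation: [0.0, 0.708, 0.706, 0.0]
contact_force: [1.1, 1.5, 0.7]
opening: 0.0853
gripper_force: 0.0
```

Call:
carry_out(xyz=[[-0.037,0.032,0],[-0.037,0.032,0],[-0.03,0.028,0],[-0.009,0.008,0],[0,0,0.03],[0,0,0.03],[0,0,0],[0,0,0]], turn=[[0,0,0],[0,0,0],[0,0,0],[0,0,0],[0,0,0],[0,0,0],[0,0,0],[0,0,0]], hand=[0,0,0,0,0,0,0,0])

```text
t: 7.5
ee_pos: [0.6351, 0.0534, 0.2612]
orientation: [-0.001, 0.708, 0.706, -0.0]
contact_force: [-0.7, 0.6, 0.1]
opening: 0.0858
gripper_force: 0.0
```

```bash
python3 go.py .638 .0545 .087; python3 - <<'E'
from h import *
im=bot.camera("wrist");cv2.imwrite("pics/w1.png",im[:,:,::-1])
E
```

```text
pos [0.6351 0.0534 0.2612] shift [0.0011 0.0031 0.1742] turn [-0.1 -0.  -0.1] q [-0.03  0.07  1.55  0.    1.53 -0.03] t 7.5 open 0.0858 F [-0.7  0.6  0.1]
```

View pics/w1.png

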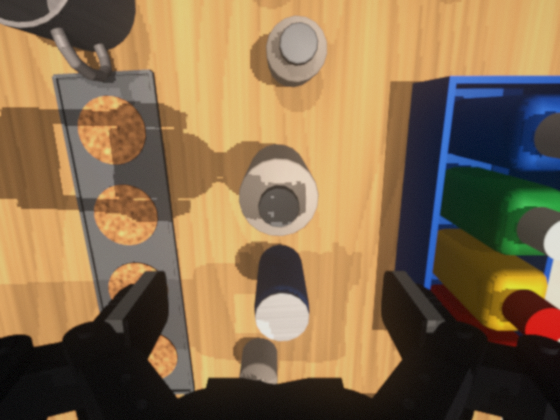

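```bash
cat >> h.py <<'E'
def PW():
    from scipy.spatial.transform import Rotation as Rt
    p=bot.camera_params("wrist");s=bot.state();q=s["orientation"];T=np.eye(4);T[:3,:3]=Rt.from_quat([q[1],q[2],q[3],q[0]]).as_matrix();T[:3,3]=s["ee_pos"]
    return np.array(p["K"])@np.linalg.inv(T@np.array(p["hand_eye"]))[:3]
E
python3 - <<'E'
from h import *
P=PW()
print(proj(P,np.array([[.638,.0545,.155],[.638,.0545,0],[.6533,.1705,.105],[.460,.101,.007],[.464,.0063,.007],[.6351,.0534,.2612],[.6351,.0534,.0]])).round(0))
E
```

```text
[[276. 208.]
 [275. 172.]
 [295.  45.]
 [110. 131.]
 [124. 215.]
 [271. 274.]
 [273. 173.]]
```

The wrist picture shows the large bottle's cap at (278,207), pads at (112,130) and (126,214), and the small bottle's cap at (298,43). All are within 3 px of the projections of my estimates, so I descend.

Call:
carry_out(xyz=[[0.001,0.004,0.02],[0,0,0.025],[0,0,0.025],[0,0,0.025],[0,0,0.025],[0,0,0.025],[0,0,0.02],[0,0,0.009]], turn=[[0,0,0],[0,0,0],[0,0,0],[0,0,0],[0,0,0],[0,0,0],[0,0,0],[0,0,0]], hand=[0,0,0,0,0,0,0,0])

```text
t: 8.35
ee_pos: [0.6399, 0.0542, 0.0875]
orientation: [0.0, 0.708, 0.706, 0.0]
contact_force: [-0.3, -0.3, 0.7]
opening: 0.0853
gripper_force: 0.0
```

Call:
carry_out(xyz=[[0,0,0],[0,0,0],[0,0,0],[0,0,0],[0,0,0],[0,0,0],[0,0,0],[0,0,0]], turn=[[0,0,0],[0,0,0],[0,0,0],[0,0,0],[0,0,0],[0,0,0],[0,0,0],[0,0,0]], hand=[0.1,0.15,0.2,0.25,0.3,0.4,0.5,0.5], grip_force=40)

```text
t: 9.15
ee_pos: [0.64, 0.0539, 0.0894]
orientation: [0.0, 0.708, 0.706, 0.0]
contact_force: [-4.1, 0.2, 6.2]
opening: 0.0626
gripper_force: 43.8
```

```bash
python3 go.py .638 .0545 .087
```

```text
pos [0.64   0.0539 0.0894] shift [ 0.0006 -0.002   0.0024] turn [ 0.   0.  -0.2] q [-0.03  0.21  1.68  0.    1.24 -0.03] t 9.15 open 0.0626 F [-4.1  0.2  6.2]
```

Call:
carry_out(xyz=[[0,0,-0.01],[0,0,-0.02],[0,0,-0.02],[0.007,-0.025,0],[0.008,-0.03,0],[0.008,-0.03,0],[0.008,-0.03,0],[0.008,-0.03,0]], turn=[[0,0,0],[0,0,0],[0,0,0],[0,0,0],[0,0,0],[0,0,0],[0,0,0],[0,0,0]], hand=[0.5,0.5,0.5,0.5,0.5,0.5,0.5,0.5])

```text
t: 9.95
ee_pos: [0.4933, 0.0935, 0.1371]
orientation: [-0.0, 0.708, 0.706, -0.0]
contact_force: [-0.4, 0.2, -3.1]
opening: 0.0628
gripper_force: 45.5
```

Call:
carry_out(xyz=[[0.006,-0.022,0],[0.002,-0.013,0],[0,0,0],[0,0,0],[0,0,0],[0,0,0],[0,0,0],[0,0,0]], turn=[[0,0,0],[0,0,0],[0,0,0],[0,0,0],[0,0,0],[0,0,0],[0,0,0],[0,0,0]], hand=[0.5,0.5,0.5,0.5,0.5,0.5,0.5,0.5])

```text
t: 10.75
ee_pos: [0.46, 0.1013, 0.1372]
orientation: [-0.0, 0.708, 0.706, -0.0]
contact_force: [0.4, -0.0, -3.2]
opening: 0.0626
gripper_force: 45.6
```

```bash
python3 go.py .46 .101 .096; python3 - <<'E'
from h import *
im=bot.camera("wrist");cv2.imwrite("pics/w2.png",im[:,:,::-1])
print(proj(PW(),np.array([[.460,.101,.007],[.464,.0063,.007]])).round())
E
```

```text
pos [0.46   0.1013 0.1372] shift [-0.0003 -0.      0.0412] turn [-0.   0.  -0.2] q [ 0.06 -0.25  2.06 -0.    1.34  0.06] t 10.75 open 0.0626 F [ 0.4 -0.  -3.2]
[[273. 202.]
 [279. 310.]]
```

View pics/w2.png

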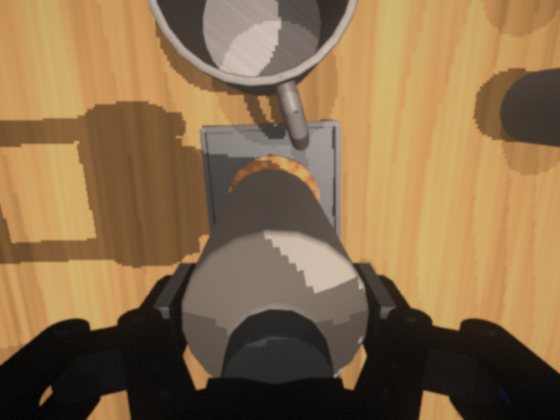

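The held bottle hangs centred over the pad, with the pad's far edge at (275,155) and the foot at (275,170). The jug handle end at (303,140) is clear, so I lower.

Call:
carry_out(xyz=[[0,0,0.012],[0,0,0.012],[0,0,0.008],[0,0,0.004],[0,0,0.002],[0,0,0.002],[0,0,0],[0,0,0]], turn=[[0,0,0],[0,0,0],[0,0,0],[0,0,0],[0,0,0],[0,0,0],[0,0,0],[0,0,0]], hand=[0.5,0.5,0.5,0.5,0.5,0.5,0.5,0.5])

```text
t: 11.6
ee_pos: [0.4601, 0.1014, 0.0977]
orientation: [0.0, 0.708, 0.706, 0.0]
contact_force: [-0.4, 0.6, -3.6]
opening: 0.0625
gripper_force: 45.6
```

Call:
carry_out(xyz=[[0,0,0.001],[0,0,0.001],[0,0,0],[0,0,0],[0,0,0],[0,0,0],[0,0,0],[0,0,0]], turn=[[0,0,0],[0,0,0],[0,0,0],[0,0,0],[0,0,0],[0,0,0],[0,0,0],[0,0,0]], hand=[0.5,0.5,0.5,0.5,0.5,0.5,0.5,0.5])

```text
t: 12.4
ee_pos: [0.4602, 0.1015, 0.0964]
orientation: [0.0, 0.708, 0.706, 0.0]
contact_force: [-3.2, 0.8, 5.7]
opening: 0.0627
gripper_force: 46.4
```

Call:
carry_out(xyz=[[0,0,0],[0,0,0],[0,0,0],[0,0,0],[0,0,0],[0,0,0],[0,0,0],[0,0,0]], turn=[[0,0,0],[0,0,0],[0,0,0],[0,0,0],[0,0,0],[0,0,0],[0,0,0],[0,0,0]], hand=[0.3,0.25,0.2,0.1,0,0,0,0])

```text
t: 13.2
ee_pos: [0.4598, 0.1014, 0.0953]
orientation: [0.0, 0.708, 0.706, -0.0]
contact_force: [-0.7, -0.2, -0.1]
opening: 0.0849
gripper_force: 0.0
```

Call:
carry_out(xyz=[[0,0,-0.015],[0,0,-0.025],[0,0,-0.025],[0,0,-0.025],[0,0,-0.025],[0,0,-0.025],[0,0,0],[0,0,0]], turn=[[0,0,0],[0,0,0],[0,0,0],[0,0,0],[0,0,0],[0,0,0],[0,0,0],[0,0,0]], hand=[0,0,0,0,0,0,0,0])

```text
t: 14.0
ee_pos: [0.4599, 0.1014, 0.2355]
orientation: [0.0, 0.708, 0.706, 0.0]
contact_force: [-0.2, 0.1, 0.5]
opening: 0.0855
gripper_force: 0.0
```

```bash
python3 go.py .6235 .281 .255; python3 - <<'E'
from h import *
im=bot.camera("wrist");cv2.imwrite("pics/w3.png",im[:,:,::-1])
print(proj(PW(),np.array([[.460,.101,.162],[.464,.0063,.007]])).round())
E
```

```text
pos [0.4599 0.1014 0.2355] shift [ 0.1801  0.163  -0.0194] turn [ 0.1 -0.  -0.2] q [ 0.06 -0.33  1.95 -0.    1.52  0.06] t 14.0 open 0.0855 F [-0.2  0.1  0.5]
[[274. 225.]
 [278. 263.]]
```

View pics/w3.png

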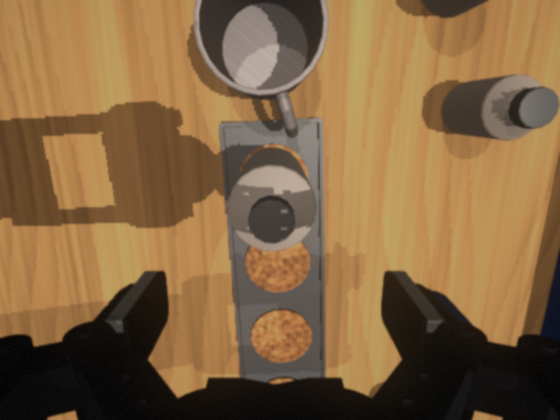

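Cap of the placed bottle shows at (271,218) against a predicted (274,225), about 3–4 mm off in y. That is fine, so next is the medium bottle.

Call:
carry_out(xyz=[[0.02,0.018,0],[0.03,0.028,0],[0.03,0.028,0],[0.03,0.028,0],[0.03,0.028,0],[0.03,0.028,0],[0.01,0.006,0],[0,0,0.02]], turn=[[0,0,0],[0,0,0],[0,0,0],[0,0,0],[0,0,0],[0,0,0],[0,0,0],[0,0,0]], hand=[0,0,0,0,0,0,0,0])

```text
t: 14.85
ee_pos: [0.6257, 0.2825, 0.216]
orientation: [0.001, 0.708, 0.706, 0.001]
contact_force: [-0.5, -0.3, 0.6]
opening: 0.0853
gripper_force: 0.0
```

```bash
python3 go.py .6245 .281 .0625; python3 - <<'E'
from h import *
bot.camera("wrist");P=PW()
print(proj(P,np.array([[.6235,.281,.13],[.6235,.281,0]])).round())
for d in bot.trace("wrist","bottle_medium"):
    if d["conf"]>.3: print(round(d["conf"],2),d["xy"],fit("bottle_medium",[(P,d["mask"]*1.)],[.6235,.281,0]))
E
```

```text
pos [0.6257 0.2825 0.216 ] shift [-0.0017 -0.0016  0.1535] turn [ 0.1 -0.  -0.1] q [0.32 0.2  1.48 0.   1.46 0.32] t 14.85 open 0.0853 F [-0.5 -0.3  0.6]
[[275. 221.]
 [276. 182.]]
0.59 [268.9, 200.1] (array([ 0.61933115,  0.27990527, -0.00856697]), np.float64(0.018948598130841123))
```

Call:
carry_out(xyz=[[-0.001,-0.003,0.02],[0,0,0.025],[0,0,0.025],[0,0,0.025],[0,0,0.025],[0,0,0.02],[0,0,0.013],[0,0,0]], turn=[[0,0,0],[0,0,0],[0,0,0],[0,0,0],[0,0,0],[0,0,0],[0,0,0],[0,0,0]], hand=[0,0,0,0,0,0,0,0])

```text
t: 15.75
ee_pos: [0.6192, 0.2788, 0.0596]
orientation: [-0.001, 0.708, 0.706, -0.002]
contact_force: [-0.2, -0.4, -0.1]
opening: 0.0852
gripper_force: 0.0
```

Call:
carry_out(xyz=[[0,0,0],[0,0,0],[0,0,0],[0,0,0],[0,0,0],[0,0,0],[0,0,0],[0,0,0]], turn=[[0,0,0],[0,0,0],[0,0,0],[0,0,0],[0,0,0],[0,0,0],[0,0,0],[0,0,0]], hand=[0.1,0.15,0.2,0.25,0.3,0.4,0.5,0.6])

```text
t: 16.55
ee_pos: [0.6223, 0.2801, 0.0634]
orientation: [0.001, 0.708, 0.706, 0.001]
contact_force: [1.5, -0.6, 4.8]
opening: 0.0571
gripper_force: 43.5
```

```bash
python3 go.py .464 .0045 .22
```

```text
pos [0.6223 0.2801 0.0634] shift [-0.2761 -0.157  -0.1571] turn [ 0.1 -0.  -0.2] q [ 0.31  0.33  1.59 -0.    1.22  0.32] t 16.55 open 0.0571 F [ 1.5 -0.6  4.8]
```

Call:
carry_out(xyz=[[0,0,-0.01],[0,0,-0.025],[0,0,-0.025],[0,0,-0.025],[0,0,-0.025],[0,0,-0.025],[0,0,-0.025],[0,0,-0.02]], turn=[[0,0,0],[0,0,0],[0,0,0],[0,0,0],[0,0,0],[0,0,0],[0,0,0],[0,0,0]], hand=[0.6,0.6,0.6,0.6,0.6,0.6,0.6,0.6])

```text
t: 17.35
ee_pos: [0.6204, 0.2798, 0.2426]
orientation: [-0.001, 0.708, 0.706, -0.001]
contact_force: [1.0, -0.6, -3.7]
opening: 0.0568
gripper_force: 43.4
```

Call:
carry_out(xyz=[[-0.015,-0.009,0],[-0.025,-0.014,0],[-0.03,-0.017,0],[-0.03,-0.017,0],[-0.03,-0.017,0],[-0.03,-0.017,0],[-0.03,-0.017,0],[-0.03,-0.017,0]], turn=[[0,0,0],[0,0,0],[0,0,0],[0,0,0],[0,0,0],[0,0,0],[0,0,0],[0,0,0]], hand=[0.6,0.6,0.6,0.6,0.6,0.6,0.6,0.6])

```text
t: 18.15
ee_pos: [0.4935, 0.0594, 0.2409]
orientation: [-0.001, 0.708, 0.706, -0.001]
contact_force: [-0.1, 0.1, -1.2]
opening: 0.0571
gripper_force: 43.5
```

Call:
carry_out(xyz=[[-0.025,-0.014,0],[-0.021,-0.012,0],[-0.01,-0.006,0],[0,0,0],[0,0,0.01],[0,0,0.015],[0,0,0],[0,0,0]], turn=[[0,0,0],[0,0,0],[0,0,0],[0,0,0],[0,0,0],[0,0,0],[0,0,0],[0,0,0]], hand=[0.6,0.6,0.6,0.6,0.6,0.6,0.6,0.6])

```text
t: 18.95
ee_pos: [0.463, 0.0051, 0.2158]
orientation: [-0.001, 0.708, 0.706, -0.001]
contact_force: [-0.3, 1.0, -3.6]
opening: 0.057
gripper_force: 43.5
```

```bash
python3 go.py .464 .0045 .07
```

```text
pos [0.463  0.0051 0.2158] shift [-0.0007  0.0014  0.1458] turn [-0.2 -0.  -0.1] q [-0.15 -0.34  1.99  0.    1.49 -0.15] t 18.95 open 0.057 F [-0.3  1.  -3.6]
```

Call:
carry_out(xyz=[[0,0.001,0.015],[0,0,0.025],[0,0,0.025],[0,0,0.025],[0,0,0.025],[0,0,0.015],[0,0,0.008],[0,0,0]], turn=[[0,0,0],[0,0,0],[0,0,0],[0,0,0],[0,0,0],[0,0,0],[0,0,0],[0,0,0]], hand=[0.6,0.6,0.6,0.6,0.6,0.6,0.6,0.6])

```text
t: 19.75
ee_pos: [0.4635, 0.0046, 0.0778]
orientation: [-0.001, 0.708, 0.706, -0.001]
contact_force: [0.3, -0.3, -2.2]
opening: 0.0572
gripper_force: 43.6
```

Call:
carry_out(xyz=[[0,0,0.003],[0,0,0.002],[0,0,0.001],[0,0,0.001],[0,0,0],[0,0,0],[0,0,0],[0,0,0]], turn=[[0,0,0],[0,0,0],[0,0,0],[0,0,0],[0,0,0],[0,0,0],[0,0,0],[0,0,0]], hand=[0.6,0.6,0.6,0.6,0.6,0.6,0.6,0.6])

```text
t: 20.55
ee_pos: [0.4645, 0.0044, 0.0724]
orientation: [0.0, 0.708, 0.706, 0.0]
contact_force: [0.7, -0.3, -2.1]
opening: 0.0566
gripper_force: 43.6
```

Call:
carry_out(xyz=[[0,0,0.001],[0,0,0.001],[0,0,0.001],[0,0,0],[0,0,0],[0,0,0],[0,0,0],[0,0,0]], turn=[[0,0,0],[0,0,0],[0,0,0],[0,0,0],[0,0,0],[0,0,0],[0,0,0],[0,0,0]], hand=[0.6,0.6,0.6,0.6,0.6,0.6,0.6,0.6])

```text
t: 21.35
ee_pos: [0.4647, 0.0044, 0.0703]
orientation: [-0.0, 0.708, 0.706, -0.0]
contact_force: [-2.5, -0.2, 5.5]
opening: 0.0567
gripper_force: 44.1
```

Call:
carry_out(xyz=[[0,0,0],[0,0,0],[0,0,0],[0,0,0],[0,0,0],[0,0,0],[0,0,0],[0,0,0]], turn=[[0,0,0],[0,0,0],[0,0,0],[0,0,0],[0,0,0],[0,0,0],[0,0,0],[0,0,0]], hand=[0.35,0.3,0.25,0.15,0,0,0,0])

```text
t: 22.15
ee_pos: [0.4644, 0.0044, 0.0693]
orientation: [0.0, 0.708, 0.706, -0.0]
contact_force: [0.1, 0.0, 0.6]
opening: 0.0854
gripper_force: 0.0
```

Call:
carry_out(xyz=[[0,0,-0.015],[0,0,-0.025],[0,0,-0.03],[0,0,-0.03],[0,0,-0.03],[0,0,-0.02],[0,0,0],[0,0,0]], turn=[[0,0,0],[0,0,0],[0,0,0],[0,0,0],[0,0,0],[0,0,0],[0,0,0],[0,0,0]], hand=[0,0,0,0,0,0,0,0])

```text
t: 22.95
ee_pos: [0.4644, 0.0044, 0.2189]
orientation: [0.0, 0.708, 0.706, 0.0]
contact_force: [-0.7, 0.0, -0.0]
opening: 0.0854
gripper_force: 0.0
```

```bash
python3 go.py .6535 .1705 .21; python3 - <<'E'
from h import *
im=bot.camera("wrist");cv2.imwrite("pics/w4.png",im[:,:,::-1])
print(proj(PW(),np.array([[.460,.103,.162],[.464,.0063,.137]])).round())
E
```

```text
pos [0.4644 0.0044 0.2189] shift [0.1667 0.1886 0.0089] turn [ 0.  -0.  -0.2] q [-0.15 -0.34  1.99  0.    1.5  -0.15] t 22.95 open 0.0854 F [-0.7  0.  -0. ]
[[265.  51.]
 [274. 218.]]
```

View pics/w4.png

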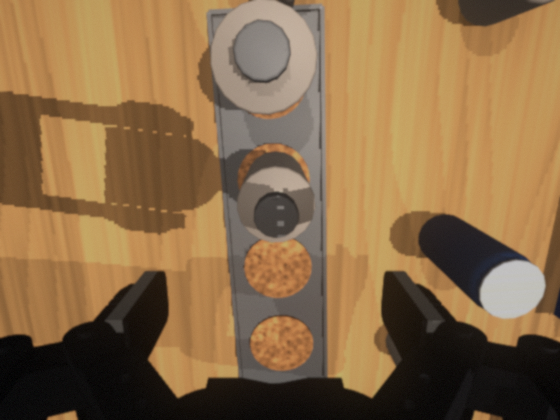

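The medium cap at (276,213) and large cap at (262,50) are within 5 px of the predictions for centred, upright bottles. Next is the small bottle.

Call:
carry_out(xyz=[[0.017,0.019,0],[0.025,0.03,0],[0.03,0.034,0],[0.03,0.034,0],[0.03,0.034,0],[0.025,0.028,0],[0.01,0.01,0],[0,0,0]], turn=[[0,0,0],[0,0,0],[0,0,0],[0,0,0],[0,0,0],[0,0,0],[0,0,0],[0,0,0]], hand=[0,0,0,0,0,0,0,0])

```text
t: 23.8
ee_pos: [0.6537, 0.172, 0.2158]
orientation: [-0.001, 0.708, 0.707, -0.002]
contact_force: [-0.6, -0.1, -0.5]
opening: 0.0853
gripper_force: 0.0
```

Call:
carry_out(xyz=[[0,0,0.02],[0,0,0.025],[0,0,0.03],[0,0,0.03],[0,0,0.03],[0,0,0.025],[0,0,0.015],[0,0,0]], turn=[[0,0,0],[0,0,0],[0,0,0],[0,0,0],[0,0,0],[0,0,0],[0,0,0],[0,0,0]], hand=[0,0,0,0,0,0,0,0])

```text
t: 24.6
ee_pos: [0.6508, 0.1698, 0.0403]
orientation: [-0.002, 0.708, 0.706, -0.003]
contact_force: [-0.4, -0.5, -0.0]
opening: 0.0852
gripper_force: 0.0
```

```bash
python3 go.py .6535 .1705 .0375
```

```text
pos [0.6508 0.1698 0.0403] shift [0.0007 0.0027 0.0028] turn [-0.4  0.1 -0.2] q [ 0.14  0.34  1.62 -0.    1.19  0.15] t 24.6 open 0.0852 F [-0.4 -0.5 -0. ]
```

Call:
carry_out(xyz=[[0,0.002,0.002],[0,0,0],[0,0,0],[0,0,0],[0,0,0],[0,0,0],[0,0,0],[0,0,0]], turn=[[-0.4,0,0],[0,0,0],[0,0,0],[0,0,0],[0,0,0],[0,0,0],[0,0,0],[0,0,0]], hand=[0.1,0.2,0.25,0.3,0.35,0.4,0.5,0.6])

```text
t: 25.4
ee_pos: [0.6564, 0.1709, 0.043]
orientation: [0.003, 0.708, 0.706, 0.003]
contact_force: [-0.8, 1.1, 4.1]
opening: 0.0509
gripper_force: 42.6
```

```bash
python3 go.py .468 -.089 .21
```

```text
pos [0.6564 0.1709 0.043 ] shift [-0.2605 -0.1863 -0.1685] turn [ 0.5 -0.  -0.2] q [ 0.15  0.34  1.61 -0.    1.18  0.15] t 25.4 open 0.0509 F [-0.8  1.1  4.1]
```

Call:
carry_out(xyz=[[0,0,-0.01],[0,0,-0.02],[0,0,-0.025],[0,0,-0.03],[0,0,-0.03],[0,0,-0.03],[0,0,-0.02],[0,0,-0.005]], turn=[[0,0,0],[0,0,0],[0,0,0],[0,0,0],[0,0,0],[0,0,0],[0,0,0],[0,0,0]], hand=[0.6,0.6,0.6,0.6,0.6,0.6,0.6,0.6])

```text
t: 26.2
ee_pos: [0.6561, 0.1709, 0.2159]
orientation: [0.004, 0.708, 0.706, 0.005]
contact_force: [0.1, -1.0, -2.0]
opening: 0.0507
gripper_force: 42.2
```

Call:
carry_out(xyz=[[-0.014,-0.01,0],[-0.025,-0.018,0],[-0.028,-0.02,0],[-0.028,-0.02,0],[-0.028,-0.02,0],[-0.028,-0.02,0],[-0.028,-0.02,0],[-0.028,-0.02,0]], turn=[[0,0,0],[0,0,0],[0,0,0],[0,0,0],[0,0,0],[0,0,0],[0,0,0],[0,0,0]], hand=[0.6,0.6,0.6,0.6,0.6,0.6,0.6,0.6])

```text
t: 27.0
ee_pos: [0.5043, -0.0365, 0.2094]
orientation: [0.001, 0.708, 0.706, 0.002]
contact_force: [-0.1, -0.1, -2.5]
opening: 0.0507
gripper_force: 42.3
```

Call:
carry_out(xyz=[[-0.028,-0.02,0],[-0.018,-0.013,0],[-0.007,-0.005,0],[0,0,0],[0,0,0],[0,0,0],[0,0,0],[0,0,0]], turn=[[0,0,0],[0,0,0],[0,0,0],[0,0,0],[0,0,0],[0,0,0],[0,0,0],[0,0,0]], hand=[0.6,0.6,0.6,0.6,0.6,0.6,0.6,0.6])

```text
t: 27.8
ee_pos: [0.4683, -0.0881, 0.211]
orientation: [0.002, 0.708, 0.706, 0.002]
contact_force: [-0.8, 0.2, -1.5]
opening: 0.0504
gripper_force: 42.3
```

```bash
python3 go.py .468 -.0895 .05
```

```text
pos [ 0.4683 -0.0881  0.211 ] shift [-0.0015 -0.0014  0.1609] turn [ 0.4 -0.  -0.1] q [-0.34 -0.31  1.97  0.    1.47 -0.34] t 27.8 open 0.0504 F [-0.8  0.2 -1.5]
```

Call:
carry_out(xyz=[[-0.001,-0.001,0.015],[0,0,0.025],[0,0,0.028],[0,0,0.028],[0,0,0.027],[0,0,0.02],[0,0,0.01],[0,0,0.003]], turn=[[0.4,0,0],[0,0,0],[0,0,0],[0,0,0],[0,0,0],[0,0,0],[0,0,0],[0,0,0]], hand=[0.6,0.6,0.6,0.6,0.6,0.6,0.6,0.6])

```text
t: 28.6
ee_pos: [0.4658, -0.0891, 0.0531]
orientation: [-0.002, 0.708, 0.706, -0.001]
contact_force: [-0.8, -0.1, -2.0]
opening: 0.0507
gripper_force: 42.3
```

Call:
carry_out(xyz=[[0,0,0.002],[0,0,0.001],[0,0,0.001],[0,0,0.001],[0,0,0],[0,0,0],[0,0,0],[0,0,0]], turn=[[0,0,0],[0,0,0],[0,0,0],[0,0,0],[0,0,0],[0,0,0],[0,0,0],[0,0,0]], hand=[0.6,0.6,0.6,0.6,0.6,0.6,0.6,0.6])

```text
t: 29.4
ee_pos: [0.4672, -0.0896, 0.0501]
orientation: [0.0, 0.708, 0.706, 0.0]
contact_force: [-0.3, 0.5, -1.5]
opening: 0.0503
gripper_force: 42.3
```

Call:
carry_out(xyz=[[0,0,0.001],[0,0,0.001],[0,0,0],[0,0,0],[0,0,0],[0,0,0],[0,0,0],[0,0,0]], turn=[[0,0,0],[0,0,0],[0,0,0],[0,0,0],[0,0,0],[0,0,0],[0,0,0],[0,0,0]], hand=[0.6,0.6,0.6,0.6,0.6,0.6,0.6,0.6])

```text
t: 30.2
ee_pos: [0.4673, -0.0897, 0.0501]
orientation: [-0.0, 0.708, 0.706, -0.0]
contact_force: [-7.2, 1.5, 11.3]
opening: 0.0506
gripper_force: 43.8
```

Call:
carry_out(xyz=[[0,0,-0.001],[0,0,0],[0,0,0],[0,0,0],[0,0,0],[0,0,0],[0,0,0],[0,0,0]], turn=[[0,0,0],[0,0,0],[0,0,0],[0,0,0],[0,0,0],[0,0,0],[0,0,0],[0,0,0]], hand=[0.6,0.4,0.35,0.3,0.2,0.1,0,0])

```text
t: 31.0
ee_pos: [0.467, -0.0896, 0.0489]
orientation: [-0.0, 0.708, 0.706, -0.0]
contact_force: [1.2, 0.1, 0.8]
opening: 0.0852
gripper_force: 0.0
```

Call:
carry_out(xyz=[[0,0,-0.015],[0,0,-0.025],[0,0,-0.03],[0,0,-0.03],[0,0,-0.03],[0,0,-0.02],[0,0,0],[0,0,0]], turn=[[0,0,0],[0,0,0],[0,0,0],[0,0,0],[0,0,0],[0,0,0],[0,0,0],[0,0,0]], hand=[0,0,0,0,0,0,0,0])

```text
t: 31.8
ee_pos: [0.467, -0.0896, 0.1986]
orientation: [0.0, 0.708, 0.706, 0.0]
contact_force: [-0.2, -0.5, -0.3]
opening: 0.0855
gripper_force: 0.0
```

```bash
python3 go.py .6155 -.1815 .2; python3 - <<'E'
from h import *
im=bot.camera("wrist");cv2.imwrite("pics/w5.png",im[:,:,::-1])
print(proj(PW(),np.array([[.464,.0063,.137],[.468,-.0885,.112],[.6155,-.1815,.08]])).round())
E
```

```text
pos [ 0.467  -0.0896  0.1986] shift [-0.0914  0.1488 -0.0014] turn [ 0.   0.  -0.2] q [-0.35 -0.3   1.99 -0.    1.45 -0.34] t 31.8 open 0.0855 F [-0.2 -0.5 -0.3]
[[268.  58.]
 [276. 217.]
 [457. 315.]]
```

View pics/w5.png

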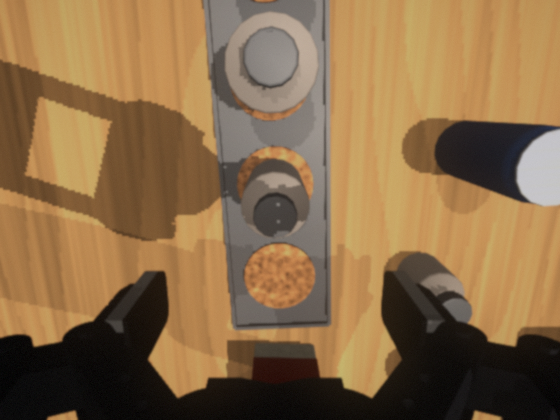

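The small bottle's cap at (275,214) matches the prediction (276,217). The mini cap at (456,308) is near its predicted (457,315), so I fetch the mini.

Call:
carry_out(xyz=[[-0.009,0.015,0],[-0.015,0.025,0],[-0.018,0.03,0],[-0.018,0.03,0],[-0.015,0.025,0],[-0.01,0.015,0],[-0.005,0.009,0],[0,0,0]], turn=[[0,0,0],[0,0,0],[0,0,0],[0,0,0],[0,0,0],[0,0,0],[0,0,0],[0,0,0]], hand=[0,0,0,0,0,0,0,0])

```text
t: 32.65
ee_pos: [0.6155, -0.1802, 0.1968]
orientation: [-0.001, 0.708, 0.706, -0.001]
contact_force: [-0.4, -0.5, -0.4]
opening: 0.0849
gripper_force: 0.0
```

Call:
carry_out(xyz=[[0,0,0.02],[0,0,0.025],[0,0,0.03],[0,0,0.03],[0,0,0.03],[0,0,0.025],[0,0,0.015],[0,0,0.006]], turn=[[0,0,0],[0,0,0],[0,0,0],[0,0,0],[0,0,0],[0,0,0],[0,0,0],[0,0,0]], hand=[0,0,0,0,0,0,0,0])

```text
t: 33.45
ee_pos: [0.6139, -0.179, 0.0158]
orientation: [-0.002, 0.708, 0.706, -0.001]
contact_force: [-0.2, -0.2, 0.7]
opening: 0.0856
gripper_force: 0.0
```

```bash
python3 go.py .6155 -.181 .014
```

```text
pos [ 0.6139 -0.179   0.0158] shift [-0.002   0.0017  0.0017] turn [-0.2 -0.1 -0.2] q [-0.4   0.3   1.71  0.    1.13 -0.4 ] t 33.45 open 0.0856 F [-0.2 -0.2  0.7]
```

Call:
carry_out(xyz=[[-0.001,0,0],[0,0,0],[0,0,0],[0,0,0],[0,0,0],[0,0,0],[0,0,0],[0,0,0]], turn=[[0,0,0],[0,0,0],[0,0,0],[0,0,0],[0,0,0],[0,0,0],[0,0,0],[0,0,0]], hand=[0.15,0.25,0.3,0.35,0.4,0.5,0.6,0.7])

```text
t: 34.25
ee_pos: [0.6163, -0.1814, 0.0189]
orientation: [0.001, 0.708, 0.706, 0.0]
contact_force: [-0.7, -0.4, 5.2]
opening: 0.0446
gripper_force: 41.4
```

Call:
carry_out(xyz=[[0,0,0],[0,0,-0.01],[0,0,-0.02],[0,0,-0.03],[0,0,-0.03],[0,0,-0.01],[0,0,0],[0,0,0]], turn=[[0,0,0],[0,0,0],[0,0,0],[0,0,0],[0,0,0],[0,0,0],[0,0,0],[0,0,0]], hand=[0.7,0.7,0.7,0.7,0.7,0.7,0.7,0.7])

```text
t: 35.05
ee_pos: [0.6148, -0.1807, 0.1162]
orientation: [-0.001, 0.708, 0.706, -0.0]
contact_force: [0.7, 0.2, -1.4]
opening: 0.0446
gripper_force: 41.1
```

```bash
python3 go.py .472 -.183 .03
```

```text
pos [ 0.6148 -0.1807  0.1162] shift [-0.0029 -0.1425  0.0866] turn [-0.1 -0.1 -0.2] q [-0.4   0.18  1.67  0.    1.29 -0.4 ] t 35.05 open 0.0446 F [ 0.7  0.2 -1.4]
```

Call:
carry_out(xyz=[[0,-0.015,0],[0,-0.025,0],[0,-0.028,0],[-0.001,-0.028,0],[0,-0.025,0],[0,-0.015,0],[0,-0.006,0],[0,0,0]], turn=[[0,0,0],[0,0,0],[0,0,0],[0,0,0],[0,0,0],[0,0,0],[0,0,0],[0,0,0]], hand=[0.7,0.7,0.7,0.7,0.7,0.7,0.7,0.7])

```text
t: 35.85
ee_pos: [0.4726, -0.1812, 0.1163]
orientation: [-0.001, 0.708, 0.706, -0.0]
contact_force: [0.2, -0.9, -2.1]
opening: 0.0446
gripper_force: 41.3
```

Call:
carry_out(xyz=[[0,0,0.015],[0,0,0.025],[0,0,0.025],[0,0,0.014],[0,0,0.004],[0,0,0.002],[0,0,0],[0,0,0]], turn=[[0,0,0],[0,0,0],[0,0,0],[0,0,0],[0,0,0],[0,0,0],[0,0,0],[0,0,0]], hand=[0.7,0.7,0.7,0.7,0.7,0.7,0.7,0.7])

```text
t: 36.65
ee_pos: [0.4747, -0.1821, 0.0342]
orientation: [0.001, 0.708, 0.706, 0.0]
contact_force: [0.4, 0.3, -1.6]
opening: 0.0444
gripper_force: 41.2
```

```bash
python3 go.py .472 -.1835 .026
```

```text
pos [ 0.4747 -0.1821  0.0342] shift [-0.0014 -0.0028  0.0082] turn [ 0.1  0.1 -0.2] q [-0.51 -0.01  2.03  0.    1.12 -0.51] t 36.65 open 0.0444 F [ 0.4  0.3 -1.6]
```

Call:
carry_out(xyz=[[-0.001,-0.001,0.003],[0,0,0.002],[0,0,0.001],[0,0,0.001],[0,0,0],[0,0,0],[0,0,0],[0,0,0]], turn=[[0,0,0],[0,0,0],[0,0,0],[0,0,0],[0,0,0],[0,0,0],[0,0,0],[0,0,0]], hand=[0.7,0.7,0.7,0.7,0.7,0.7,0.7,0.7])

```text
t: 37.45
ee_pos: [0.4728, -0.1826, 0.026]
orientation: [0.0, 0.708, 0.706, -0.0]
contact_force: [0.4, -0.2, -1.4]
opening: 0.0444
gripper_force: 41.3
```

Call:
carry_out(xyz=[[0,0,0.001],[0,0,0.0005],[0,0,0],[0,0,0],[0,0,0],[0,0,0],[0,0,0],[0,0,0]], turn=[[0,0,0],[0,0,0],[0,0,0],[0,0,0],[0,0,0],[0,0,0],[0,0,0],[0,0,0]], hand=[0.7,0.7,0.7,0.7,0.7,0.7,0.7,0.7])

```text
t: 38.25
ee_pos: [0.4729, -0.1827, 0.0259]
orientation: [-0.0, 0.708, 0.706, -0.0]
contact_force: [-4.7, 1.9, 9.1]
opening: 0.0449
gripper_force: 42.2
```

Call:
carry_out(xyz=[[0,0,-0.0005],[0,0,0],[0,0,0],[0,0,0],[0,0,0],[0,0,0],[0,0,0],[0,0,0]], turn=[[0,0,0],[0,0,0],[0,0,0],[0,0,0],[0,0,0],[0,0,0],[0,0,0],[0,0,0]], hand=[0.7,0.45,0.4,0.3,0.2,0.1,0,0])

```text
t: 39.05
ee_pos: [0.4727, -0.1826, 0.025]
orientation: [-0.0, 0.708, 0.706, -0.0]
contact_force: [0.2, 0.5, 0.3]
opening: 0.0856
gripper_force: 0.0
```

Call:
carry_out(xyz=[[0,0,-0.015],[0,0,-0.025],[0,0,-0.035],[0,0,-0.04],[0,0,-0.04],[0,0,-0.04],[0,0,-0.04],[0,0,-0.02]], turn=[[0,0,0],[0,0,0],[0,0,0],[0,0,0],[0,0,0],[0,0,0],[0,0,0],[0,0,0]], hand=[0,0,0,0,0,0,0,0])

```text
t: 39.85
ee_pos: [0.4739, -0.1832, 0.2863]
orientation: [0.004, 0.708, 0.706, 0.001]
contact_force: [0.6, -0.6, 0.0]
opening: 0.0856
gripper_force: 0.0
```

Call:
carry_out(xyz=[[-0.02,0,0],[-0.03,0,0],[-0.03,0,0],[-0.03,0,0],[-0.03,0,0],[-0.03,0,0],[0,0,0],[0,0,0]], turn=[[0,0,0],[0,0,0],[0,0,0],[0,0,0],[0,0,0],[0,0,0],[0,0,0],[0,0,0]], hand=[0,0,0,0,0,0,0,0])

```text
t: 40.65
ee_pos: [0.472, -0.3528, 0.2808]
orientation: [0.0, 0.709, 0.706, 0.0]
contact_force: [-0.0, 0.8, -0.3]
opening: 0.0858
gripper_force: 0.0
```

```bash
python3 go.py .472 -.1835 .026;python3 - <<'E'
from h import *
cs=["scene","top"];P={c:PM(c) for c in cs}
goal=dict(zip(DIM,[(.460,.1012),(.464,.0063),(.468,-.0885),(.4723,-.1834)]))
for c in cs: cv2.imwrite(f"pics/{c}9.png",bot.camera(c)[:,:,::-1])
for n in DIM:
    ms=[]
    for c in cs:
        e=proj(P[c],np.array([[*goal[n],.007+DIM[n][0]/2]]))[0]
        b=[d for d in bot.trace(c,n) if np.hypot(*(np.array(d["xy"])-e))<15]
        if b: ms.append((P[c],b[0]["mask"]*1.))
    if ms: 
        p,f=fit(n,ms,[*goal[n],.007]); print(n,len(ms),p.round(4),round(f,2),"err",(p[:2]-goal[n]).round(4))
    else: print(n,"none")
for c in cs: print("jug",c,[d["xy"] for d in bot.trace(c,"jug")][:1])
E
```

```text
pos [ 0.472  -0.3528  0.2808] shift [ 0.1693 -0.0008  0.2548] turn [ 0.  -0.  -0.2] q [-0.77 -0.06  1.64  0.    1.56 -0.76] t 40.65 open 0.0858 F [-0.   0.8 -0.3]
bottle_large 2 [0.4587 0.1022 0.0089] 0.11 err [-0.0013  0.001 ]
bottle_medium 2 [0.4661 0.0057 0.0086] 0.18 err [ 0.0021 -0.0006]
bottle_small 1 [ 0.4702 -0.0894  0.0114] 0.05 err [ 0.0022 -0.0009]
bottle_mini 2 [ 0.4734 -0.1835  0.0077] 0.13 err [ 0.0011 -0.0001]
jug scene [[363.4, 165.6]]
jug top [[181.3, 253.5]]
```

View pics/scene9.png

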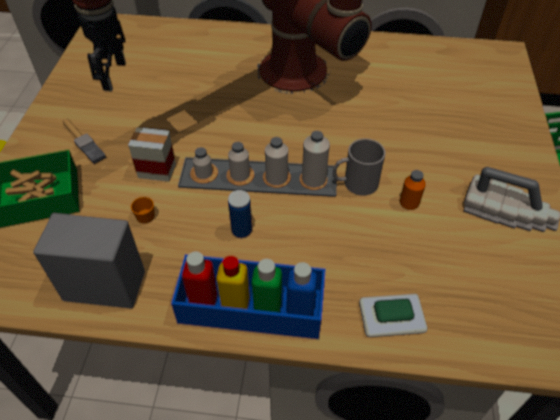

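View pics/top9.png

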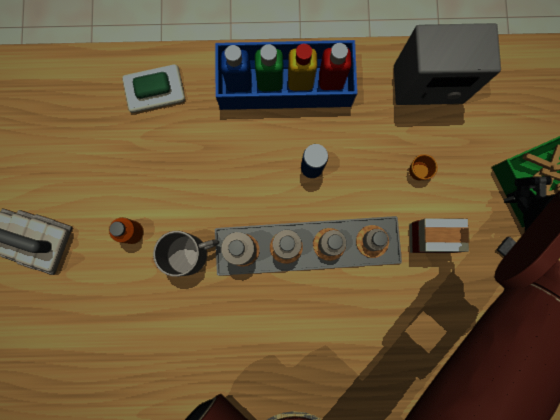

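The four bottles stand upright and centred on the pads in descending order from the jug. In the scene view they are at (315,160), (276,163), (238,163) and (202,165), each within 3 mm of its pad's centre. The jug has not moved, and the arm is clear.

```bash
python3 -c "
from bench import bot
print(bot.finish_job())"
```

```text
the job is handed in; nothing more can be done
None
```

All four bottles are upright, released and within about 3 mm of their pad centres, tallest next to the jug down to the shortest; the jug did not move, and the job is handed in (no verdict was returned).

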